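# Turn over the test box's cover plate and close the terminal compartment

## Robot

A 6-joint arm with a two-finger parallel gripper is mounted at the origin on the work surface. World frame = base frame: x ahead of the robot, y to its left, z up, the work surface at z = 0. Lengths are in m, angles in rad, forces in N, time in s.
With the tool pointing down it reaches from about 0.425 to 0.95 m from the base axis. Payload 3.5 kg.
Tool frame: the origin (TCP) lies midway between the tips of the shut fingers; the grasp point (between the pads) lies 19 mm behind it; z points along the fingers, y is the line along which they close (so a half turn about z gives the same grasp; the last joint's range is limited). The gripper opens to 85 mm and grips with 20 to 120 N. Pads are 22 mm wide; open, the fingers measure 114 mm over their backs; the gripper's body (76 mm by 85 mm) begins 54 mm behind the grasp point. The pads swing forward as they close: fully open they stand 13 mm farther back than shut.
Start: joints at [1.192, 0.286, 1.577, -0, 1.279, -0.15], TCP at [0.153, 0.657, 0.209] pointing down, gripper open.
Joint ranges: [-2.77, 2.77], [-0.9, 2.22], [0.21, 2.48], [-1.53, 4.67], [0.24, 2.81], [-2.84, 2.84]. Speed limits (rad/s): [2.79, 2.79, 3.14, 3.14, 3.14, 3.14].

## Interface

Orientations are given as a unit quaternion [x, y, z, w].
In Python, from plant import ctrl, cams, order gives the robot as it stands.
- The arm moves only by the tool move_arm, never from a script. Its argument "plan" is one flat list of numbers, 7 for each row, row after row: the shift along the world's x, y, z in mm, then the turn, a rotation vector about the world's x, y, z in degrees, then the finger opening in mm, from 0 to 85.4. A call has 1 to 12 rows; each row shifts and turns the commanded pose from where the row before left it; what a row does not reach is not made up. A row lasts 1/10 s, in which the tool goes at most 50 mm and 8.59 degrees, less where a joint would pass 70% of its speed; a pose out of reach is approached as far as the arm can. A call is refused whole if a number of a shift passes 50 or a number of a turn 8.59, either way. A call with a gripper value outside its range is refused whole. The fingers move at their own pace and stop on an object; "newtons" is the grip in N (left out, the last holds). Time passes only in rows, so rows that do not move let the fingers close. It gives the time, the measured TCP pose, the force, the opening and the grip force at its end, in the units of the state.
- ctrl.get_state(): the state, without advancing time (a new reading comes with each control period).
- cams.read_camera(name): name is "scene" or "top"; returns a dict with "color" (420x560x3 uint8, red, green, blue), "fov_y" (degrees; the focal length in pixels is half the picture's height over the tangent of half this angle, whatever the lens; pixels are square), "cx", "cy" (the principal point, pixels), "origin" and "orientation" of the camera in the world. Camera axes: x right, y up, looking along -z (the intrinsics and any distortion apply to the point x, -y, -z); pixel columns grow to the right and rows downward; lengths in m; the calibration is good to about 2 mm. A picture is of the moment at which its call begins. There is no depth.
- order.sign_off(): hands the job in; it is judged then, once.
The state is a dict: "time": time; "qpos": joint angles; "dq": joint speeds; "joint_efforts": joint torques, N m; "eef_pos": TCP position; "tcp_rot": TCP orientation; "contact_force": force on the tool from outside, world axes, zero at the start; "wrist_torque": the same for the moment, N m; "opening": opening from 0.0 (shut) to 1.0 (fully open); "finger_force": force on a finger pad.
Only numpy, scipy, OpenCV 4.12 (cv2) and the standard library are available. Lean on these libraries where they do the work, as an engineer would, in place of code of your own. Each camera call takes 0.05 s, during which the arm holds its last target. There are 200 camera calls.

## Task

The terminal compartment in the top of the brown test box is open, and its cover plate lies upside down (locating step up) on the white riser shelf. Slide the plate flat out over the shelf's open edge (the one without a lip, towards the test box), about a third of its length, so that you can get under it; take it there, turn it over and lay it back on the shelf step down, let go, then pick it up again and set it on the test box with its step down in the compartment opening and the plate lying flat. Never let it fall, and leave the power supply, the drive and the screwdriver where they are.

Things in the scene. Friction and masses are not known exactly. Their poses are not given: they have to be found in the camera images.
- cover_center (a point): the loose cover plate of brown phenolic sheet, about 0.1 kg: 160 (x) x 62 (y) x 5 mm (z), with a locating step on its inner face. This point is the centre of the 5 mm sheet. x lies along its length, y across its width, z points out of the inner face, towards the step: up at the start, down when the plate is right way up. Symmetrical end for end
- cover_step (a point): centre of the outer face of the plate's locating step, 8.5 mm from cover_center along its z; same axes. The step is 100 x 44 mm and 6 mm high, centred: the sheet stands out 30 mm beyond it at each end and 9 mm at each side. At the start it faces up; the plate lies wholly on the shelf, one short end near the open edge, its length within about 20 degrees of the shelf's x
- shelf_edge (a point): the fixed riser shelf: white board 280 mm deep (x), 300 wide (y), 18 thick on pipe legs, its top 120 mm above the bench, with a lip 12 mm high on three sides. This point is the middle of the open edge (no lip, on the robot's right) at the top face; x points inward over the shelf, y along the edge, z up. The legs stand 60 mm or more behind the edge; nothing else is under it
- opening (a point): centre of the compartment opening in the fixed test box, at the level of the box's flat top, 95 mm above the bench; z up. The opening is 106 mm along this y, 50 mm along x (3 mm room each side for the plate's step) and over 40 mm deep. The plate goes on with its length along this y, either way round; its sheet then lies on the box top around the opening
- testbox: the brown test box, 220 (x) x 360 (y) x 95 mm high, origin under its centre; same axes as the opening, which lies 85 mm to +y of its centre. Its top is flat and clear all round the opening, but a circuit board with a cooler up to 56 mm above the top stands on its -y half, beginning 86 mm from the opening's centre
- psu_center (a point): power supply unit, a loose steel box 150 x 140 x 86 mm on the bench, point at its centre: leave alone
- drive_center (a point): loose flat drive 100 x 70 x 7 mm on the bench, point at its centre: leave alone
- driver_grip (a point): loose screwdriver 180 mm long on the bench, point in its handle: leave alone
Mind the look-alikes: they are no part of the job. Leave any blue or purple look-alike of the part that bears cover_center alone.

How it is judged:
By the outcome, as a careful person would: the job done as asked, in the order asked, and still so for the second after the job is handed in, with the robot touching nothing.
It also fails if it takes over 72 s, if anything falls off the work surface, if the arm or the gripper's body presses on something with over 40 N, if the wrist force passes 120 N, or if a joint passes its speed limit or range.

## Working session

There is one attempt and no reset: what is moved stays moved. The work goes in short steps, Python scripts to look and compute and a tool call to move; the robot and the scene stay as the last step left them, time stands still between calls to the robot, and variables do not carry over. Pictures are saved under pics/ and viewed, at most 10 in all, crops included, and the job is handed in when it is done.

Besides the shell and the picture viewer there is one more tool, called as name(argument=value, ...) on one line, values as JSON. move_arm: Moves the arm, as the interface text tells. Its arguments: {"type":"object","properties":{"plan":{"type":"array","items":{"type":"number"}},"newtons":{"type":"number"}},"required":["plan"]}

```bash
ls; mkdir -p pics
python3 - <<'E'
from plant import ctrl,cams,order
import cv2
for n in("scene","top"):
    c=cams.read_camera(n); cv2.imwrite(f"pics/{n}0.png",c["color"][:,:,::-1])
    print(n,{k:v for k,v in c.items() if k!="color"})
print(ctrl.get_state())
E
```

```text
pics
scene {'fov_y': 52.64387914026652, 'cx': 276.282240886126, 'cy': 210.46454946408033, 'origin': array([ 0.98064169, -0.60125925,  1.1882433 ]), 'orientation': array([0.29397781, 0.10201477, 0.28651713, 0.90613353])}
top {'fov_y': 45.84721567863381, 'cx': 279.9701775564434, 'cy': 209.28454258610353, 'origin': array([0.19512052, 0.05332724, 1.45070005]), 'orientation': array([ 0.0817904 , -0.07868006, -0.69402295,  0.71095142])}
{'time': 0.1, 'qpos': array([ 1.19196382e+00,  2.87081618e-01,  1.57809102e+00,  1.67438299e-05,
        1.27856524e+00, -1.49992292e-01]), 'dq': array([ 0.0014619 , -0.00124812, -0.00093428,  0.00086436, -0.00186108,
        0.00125961]), 'joint_efforts': array([ 9.58182827e-04, -4.07294047e+01, -2.93700027e+01, -1.26503519e-04,
        3.38060578e-03,  2.08331682e-05]), 'eef_pos': array([0.1528381 , 0.65679325, 0.2072498 ]), 'tcp_rot': array([ 1.14172946e-01,  9.93460310e-01, -1.03324218e-03, -2.88055101e-04]), 'contact_force': array([0.56950283, 0.35528478, 0.07897371]), 'wrist_torque': array([-0.04220598,  0.0296974 ,  0.03716661]), 'finger_force': 0.0, 'opening': 1.0010477516881124}
```

View pics/scene0.png

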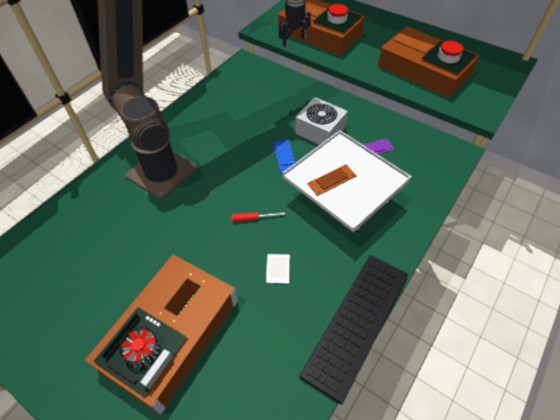

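View pics/top0.png

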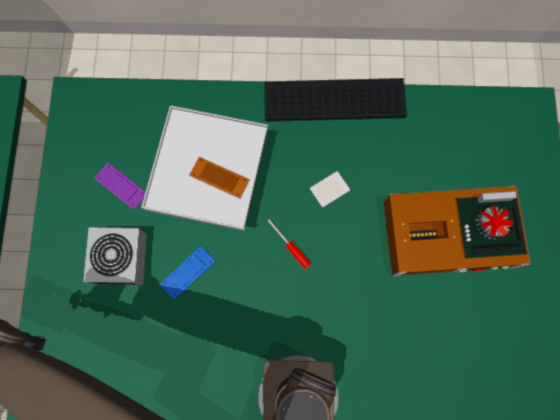

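The scene view shows the shelf with the cover at (332,180) and the test box opening at (182,297). In the top view the cover is at (219,177), the shelf's open edge runs (267,124)–(244,228), and the opening is at (428,230). Next I'll take enlarged crops.

```bash
cat > h.py <<'E'
import numpy as np
from scipy.spatial.transform import Rotation as R
from plant import ctrl,cams,order
def ray(c,u,v):
    f=210/np.tan(np.radians(c["fov_y"])/2)
    return np.array(c["origin"]),R.from_quat(c["orientation"]).apply([(u-c["cx"])/f,-(v-c["cy"])/f,-1])
def px(c,u,v,z):
    o,d=ray(c,u,v); return o+d*(z-o[2])/d[2]
def proj(c,p):
    f=210/np.tan(np.radians(c["fov_y"])/2)
    q=R.from_quat(c["orientation"]).inv().apply(np.array(p)-c["origin"])
    return c["cx"]-f*q[0]/q[2], c["cy"]+f*q[1]/q[2]
E
python3 - <<'E'
import cv2,numpy as np
t=cv2.imread("pics/top0.png"); s=cv2.imread("pics/scene0.png")
def cr(i,x,y,w,h,k): return cv2.resize(i[y:y+h,x:x+w],None,fx=k,fy=k,interpolation=cv2.INTER_CUBIC)
a=cr(t,135,100,140,140,4.2);
b=cr(t,380,180,100,100,4)
a=cr(t,138,98,133,133,4)   # 532
b=cr(t,384,180,66,100,4)   # 264x400
o=np.zeros((532,796,3),np.uint8);o[:,:532]=a;o[:400,532:]=b
cv2.imwrite("pics/crop1.png",o)
a=cr(s,280,130,133,100,4);b=cr(s,150,255,66,100,4)
o=np.zeros((400,796,3),np.uint8);o[:,:532]=a;o[:,532:]=b
cv2.imwrite("pics/crop2.png",o)
E
```

```text
(no output)
```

View pics/crop1.png

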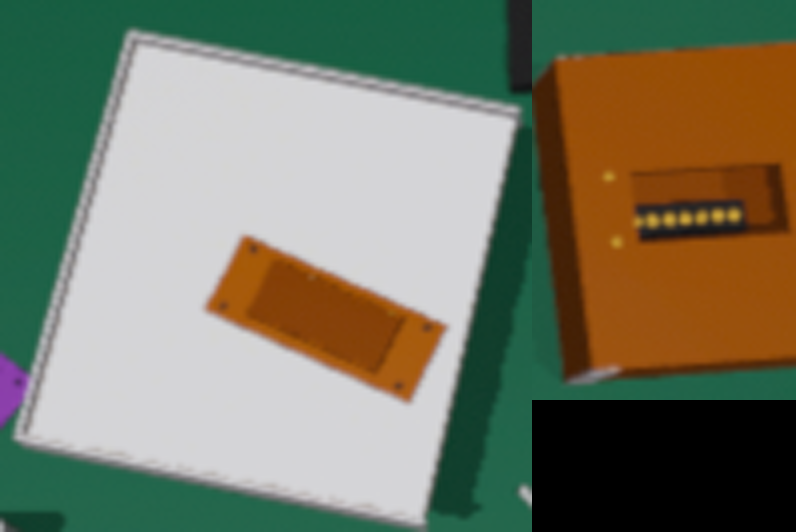

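View pics/crop2.png

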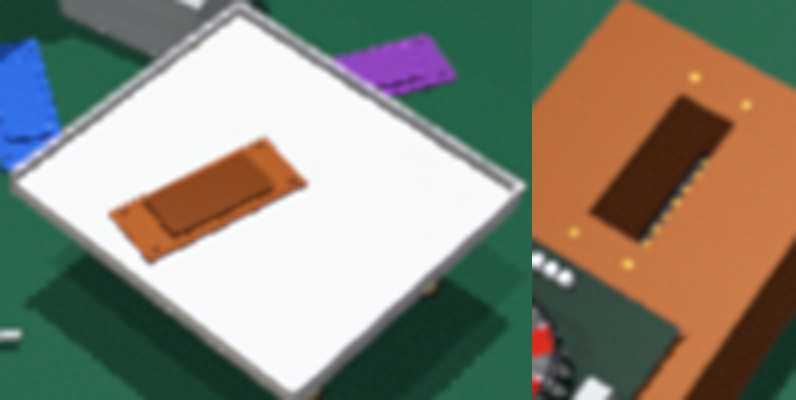

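The crops give plate, edge and opening corners, which I'll now turn into positions from both cameras.

Run:
```python
from h import *
import warnings
T=cams.read_camera("top");S=cams.read_camera("scene")
def go(n,c,pts,x0,u0,v0,z):
    P=np.array([px(c,(x-x0)/4-.375+u0,y/4-.375+v0,z) for x,y in pts])[:,:2]*1e3
    print(n,P.round(0).tolist(),"mean",P.mean(0).round(1))
    e=np.roll(P,-1,0)-P
    print("  len",np.hypot(*e.T).round(0),"ang",np.degrees(np.arctan2(e[:,1],e[:,0])).round(1))
go("cover T",T,[(245,236),(447,326),(410,402),(206,309)],0,138,98,.125)
go("cover S",S,[(265,138),(108,213),(151,263),(307,184)],0,280,130,.125)
go("edge T",T,[(519,114),(427,524),(18,440),(131,33)],0,138,98,.125)
go("edge S",S,[(12,184),(294,396),(523,186),(240,5)],0,280,130,.125)
go("open T",T,[(631,172),(778,164),(788,232),(639,240)],532,384,180,.095)
go("open S",S,[(735,124),(640,243),(589,212),(681,95)],532,150,255,.095)
```

```text
cover T [[648.0, 294.0], [586.0, 150.0], [531.0, 173.0], [594.0, 318.0]] mean [589.7 234.1]
  len [157.  60. 158.  59.] ang [-113.4  157.    66.4  -23.8]
cover S [[595.0, 315.0], [531.0, 171.0], [588.0, 147.0], [649.0, 290.0]] mean [590.9 231. ]
  len [157.  61. 156.  59.] ang [-113.9  -23.1   66.8  155.2]
edge T [[744.0, 105.0], [446.0, 158.0], [497.0, 441.0], [800.0, 386.0]] mean [621.8 272.6]
  len [303. 288. 307. 287.] ang [ 169.8   79.6  -10.3 -101.2]
edge S [[449.0, 152.0], [743.0, 100.0], [795.0, 388.0], [496.0, 442.0]] mean [621.2 270.9]
  len [299. 293. 304. 294.] ang [-10.   79.8 169.8 -99.2]
open T [[479.0, -295.0], [487.0, -398.0], [439.0, -402.0], [431.0, -299.0]] mean [ 459.4 -348.4]
  len [103.  48. 103.  48.] ang [ -85.5 -174.7   94.5    4.7]
open S [[478.0, -296.0], [484.0, -400.0], [439.0, -404.0], [431.0, -301.0]] mean [ 457.9 -350.4]
  len [104.  44. 103.  47.] ang [ -86.7 -175.2   94.9    6.1]
```

Both cameras agree to about 3 mm. Plate centre is (590, 232) with its axis at 66.4°. The middle of the shelf edge is (596, 129) with the inward direction at 79.9°. The opening is at (459, -349) with its y axis at 94.9°. I'll move above the plate with the fingers across the step.

move_arm(plan=[34,-33,0,0,0,-8.4,85,34,-33,0,0,0,-8.4,85,34,-33,0,0,0,-8.4,85,34,-33,0,0,0,-8.4,85,34,-33,0,0,0,-8.4,85,34,-33,0,0,0,-8.4,80,34,-33,0,0,0,-8.4,75,34,-33,0,0,0,-8.4,70,34,-33,0,0,0,-8.4,65,34,-33,0,0,0,-8.4,60,34,-33,0,0,0,-8.4,60,34,-33,0,0,0,-8.1,60], newtons=25)

```text
time: 1.4
eef_pos: [0.5621, 0.2598, 0.2084]
tcp_rot: [0.838, 0.545, -0.0, -0.0]
contact_force: [0.0, 0.1, 0.6]
opening: 0.704
finger_force: 0.0
```

move_arm(plan=[29,-28,0,0,0,0,60,0,0,-20,0,0,0,60,0,0,-20,0,0,0,60,0,0,0,0,0,0,60])

```text
time: 1.8
eef_pos: [0.588, 0.2323, 0.1644]
tcp_rot: [0.837, 0.547, -0.003, -0.001]
contact_force: [-0.7, -0.3, -0.9]
opening: 0.701
finger_force: 0.0
```

Run:
```python
from h import *
s=ctrl.get_state()
print(s["time"],s["qpos"].round(4).tolist(),s["eef_pos"].round(4),s["opening"],s["contact_force"].round(1))
M=R.from_quat(s["tcp_rot"]).as_matrix();print(M.round(3),np.degrees(np.arctan2(M[1,1],M[0,1])))
```

```text
1.8 [0.216, 0.2357, 1.7209, 0.0, 1.1925, 0.629] [0.588  0.2323 0.1644] 0.7007184203830987 [-0.7 -0.3 -0.9]
[[ 0.401  0.916 -0.007]
 [ 0.916 -0.401 -0.002]
 [-0.004 -0.006 -1.   ]] -23.664180000841085
```

move_arm(plan=[2,0,-20,0,0,0,54,0,0,-12,0,0,0,54,0,0,-6,0,0,0,54,0,0,-2,0,0,0,54,0,0,0,0,0,0,54])

```text
time: 2.3
eef_pos: [0.5921, 0.2336, 0.1289]
tcp_rot: [0.837, 0.548, 0.0, 0.0]
contact_force: [-0.9, 0.6, -0.2]
opening: 0.635
finger_force: 0.0
```

Run:
```python
from h import *
import cv2
o=np.zeros((420,800,3),np.uint8)
for n,(x,y),k in(("scene",(290,110),0),("top",(170,130),400)):
    c=cams.read_camera(n)["color"][:,:,::-1]
    o[:,k:k+400]=cv2.resize(c[y:y+105,x:x+100],None,fx=4,fy=4,interpolation=cv2.INTER_CUBIC)
cv2.imwrite("pics/a1.png",o)
```

```text
(no output)
```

View pics/a1.png

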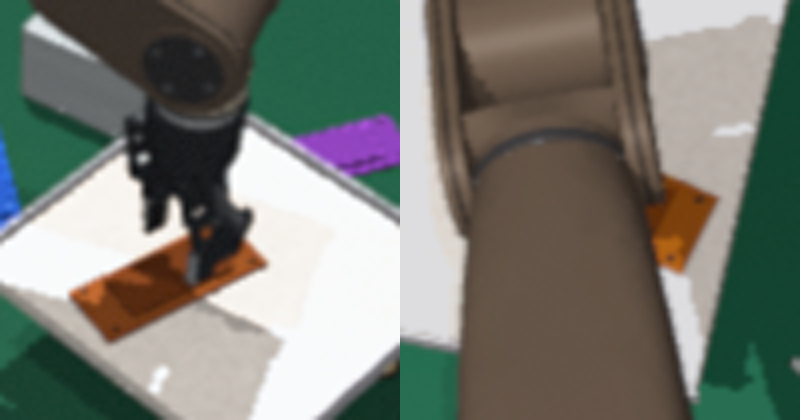

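The fingers straddle the step: the near tip is at crop (197,280), about mid-length. I'll lower the last few millimetres and close gently.

move_arm(plan=[-1,-1,-3,0,0,0,52,0,0,-2,0,0,0,52,0,0,0,0,0,0,52])

```text
time: 2.7
eef_pos: [0.5908, 0.2323, 0.1232]
tcp_rot: [0.837, 0.547, -0.0, -0.0]
contact_force: [0.1, 0.2, -0.1]
opening: 0.607
finger_force: 0.0
```

move_arm(plan=[0,0,0,0,0,0,40,0,0,0,0,0,0,36,0,0,0,0,0,0,36,0,0,0,0,0,0,36])

```text
time: 3.1
eef_pos: [0.5911, 0.2324, 0.1236]
tcp_rot: [0.837, 0.548, 0.0, 0.0]
contact_force: [0.2, 0.1, -0.7]
opening: 0.422
finger_force: 0.0
```

The opening reached 36 mm, so the tips passed above the step because the pads sit farther back than I assumed. I'll reopen and go lower, feeling for contact.

move_arm(plan=[0,0,0,0,0,0,52,0,0,0,0,0,0,52,0,0,-2,0,0,0,52,0,0,-2,0,0,0,52,0,0,-1,0,0,0,52,0,0,0,0,0,0,52])

```text
time: 3.7
eef_pos: [0.5908, 0.2324, 0.1181]
tcp_rot: [0.837, 0.547, -0.0, -0.0]
contact_force: [-0.7, -0.2, -0.7]
opening: 0.608
finger_force: 0.0
```

move_arm(plan=[0,0,0,0,0,0,44,0,0,0,0,0,0,38,0,0,0,0,0,0,38,0,0,0,0,0,0,38])

```text
time: 4.1
eef_pos: [0.5911, 0.2324, 0.1186]
tcp_rot: [0.837, 0.548, 0.0, 0.0]
contact_force: [0.1, 0.6, 0.5]
opening: 0.447
finger_force: 0.0
```

move_arm(plan=[0,0,0,0,0,0,52,0,0,0,0,0,0,52,0,0,-2,0,0,0,52,0,0,-1,0,0,0,52,0,0,-1,0,0,0,52,0,0,0,0,0,0,52])

```text
time: 4.7
eef_pos: [0.5909, 0.2324, 0.1142]
tcp_rot: [0.837, 0.548, -0.0, -0.0]
contact_force: [0.3, 0.1, 0.5]
opening: 0.605
finger_force: 0.0
```

move_arm(plan=[0,0,0,0,0,0,44,0,0,0,0,0,0,38,0,0,0,0,0,0,38,0,0,0,0,0,0,38])

```text
time: 5.1
eef_pos: [0.5911, 0.2324, 0.1146]
tcp_rot: [0.837, 0.547, 0.0, 0.0]
contact_force: [-0.1, -0.4, 0.1]
opening: 0.446
finger_force: 0.0
```

Run:
```python
from h import *
import cv2
c=cams.read_camera("scene");s=ctrl.get_state()
p=s["eef_pos"];print(p,s["opening"],proj(c,p))
i=c["color"][:,:,::-1]
cv2.imwrite("pics/a2.png",cv2.resize(i[140:205,295:375],None,fx=9,fy=9,interpolation=cv2.INTER_CUBIC))
```

```text
[0.59110994 0.23240651 0.11460278] 0.44186209245833036 (np.float64(331.8303042989313), np.float64(181.0784956634989))
```

View pics/a2.png

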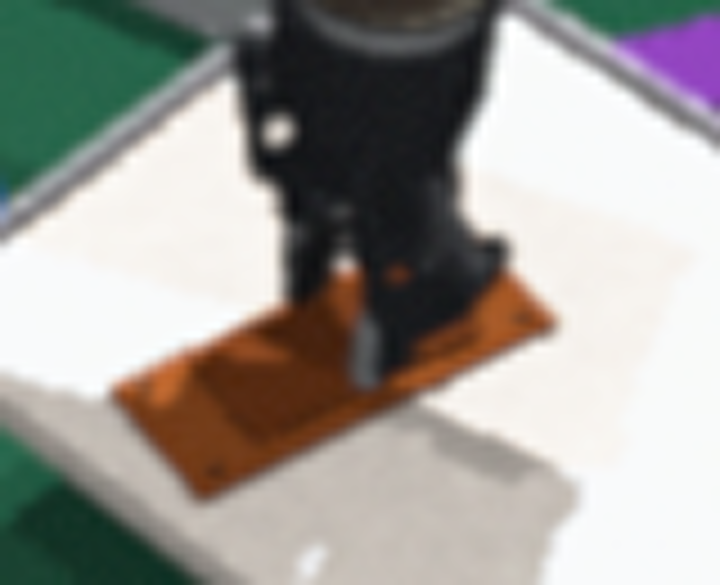

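The tips look level with the step sides. The opening reading may not match the gap exactly, so I'll keep closing here.

move_arm(plan=[0,0,0,0,0,0,34,0,0,0,0,0,0,30,0,0,0,0,0,0,28,0,0,0,0,0,0,28])

```text
time: 5.55
eef_pos: [0.5911, 0.2324, 0.1145]
tcp_rot: [0.837, 0.547, -0.0, -0.0]
contact_force: [-0.1, 0.0, -0.1]
opening: 0.326
finger_force: 0.0
```

Run:
```python
from h import *
import cv2
c=cams.read_camera("scene");s=ctrl.get_state();print(s["eef_pos"])
for w in(.019,.026,-.019):
  for l in(0,-.011):
    for z in(.1146,.125,.131,.137): print(w,l,z,np.round((np.array(proj(c,[.591+.916*w+.4*l,.2324-.401*w+.916*l,z]))-[295,140])*9))
i=c["color"][:,:,::-1]
cv2.imwrite("pics/a3.png",cv2.resize(i[150:195,310:365],None,fx=12,fy=12,interpolation=cv2.INTER_CUBIC))
```

```text
[0.59106266 0.23238625 0.1145243 ]
0.019 0 0.1146 [362. 404.]
0.019 0 0.125 [364. 385.]
0.019 0 0.131 [366. 374.]
0.019 0 0.137 [368. 364.]
0.019 -0.011 0.1146 [337. 416.]
0.019 -0.011 0.125 [339. 398.]
0.019 -0.011 0.131 [341. 387.]
0.019 -0.011 0.137 [342. 376.]
0.026 0 0.1146 [373. 416.]
0.026 0 0.125 [376. 398.]
0.026 0 0.131 [377. 387.]
0.026 0 0.137 [379. 376.]
0.026 -0.011 0.1146 [348. 429.]
0.026 -0.011 0.125 [351. 410.]
0.026 -0.011 0.131 [352. 400.]
0.026 -0.011 0.137 [354. 389.]
-0.019 0 0.1146 [301. 336.]
-0.019 0 0.125 [304. 317.]
-0.019 0 0.131 [305. 307.]
-0.019 0 0.137 [306. 296.]
-0.019 -0.011 0.1146 [277. 348.]
-0.019 -0.011 0.125 [279. 329.]
-0.019 -0.011 0.131 [280. 319.]
-0.019 -0.011 0.137 [281. 308.]
```

View pics/a3.png

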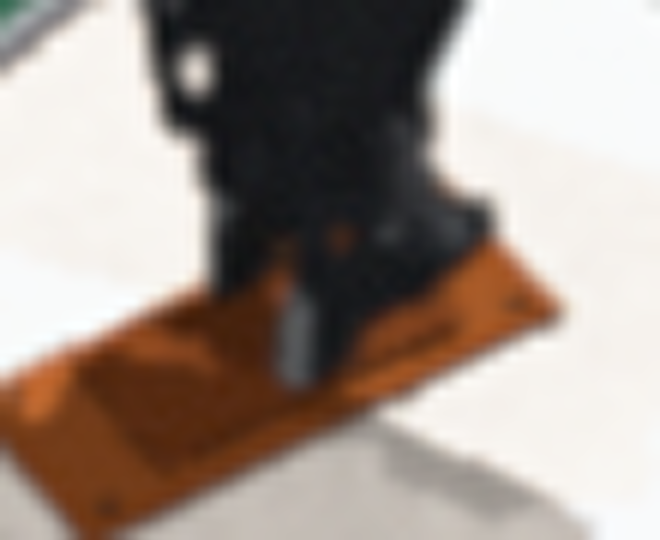

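The tips still appear to be several millimetres above the step, so I'll reopen and descend further, watching the force.

move_arm(plan=[0,0,0,0,0,0,52,0,0,0,0,0,0,52,0,0,-2,0,0,0,52,0,0,-2,0,0,0,52,0,0,-2,0,0,0,52,0,0,0,0,0,0,52])

```text
time: 6.2
eef_pos: [0.5907, 0.2323, 0.1079]
tcp_rot: [0.837, 0.547, -0.001, -0.0]
contact_force: [0.2, -0.7, -0.3]
opening: 0.608
finger_force: 0.0
```

move_arm(plan=[0,0,0,0,0,0,46,0,0,0,0,0,0,40,0,0,0,0,0,0,36,0,0,0,0,0,0,36])

```text
time: 6.6
eef_pos: [0.5911, 0.2324, 0.1086]
tcp_rot: [0.837, 0.548, 0.0, 0.0]
contact_force: [0.5, 0.3, 0.1]
opening: 0.42
finger_force: 0.0
```

move_arm(plan=[0,0,0,0,0,0,52,0,0,0,0,0,0,52,0,0,-2,0,0,0,52,0,0,-2,0,0,0,52,0,0,0,0,0,0,52])

```text
time: 7.1
eef_pos: [0.5907, 0.2323, 0.1039]
tcp_rot: [0.837, 0.548, -0.001, -0.0]
contact_force: [0.6, -0.6, 0.7]
opening: 0.604
finger_force: 0.0
```

move_arm(plan=[0,0,0,0,0,0,46,0,0,0,0,0,0,40,0,0,0,0,0,0,36,0,0,0,0,0,0,36])

```text
time: 7.5
eef_pos: [0.5912, 0.2325, 0.1047]
tcp_rot: [0.837, 0.547, 0.0, 0.0]
contact_force: [-0.3, 0.8, 0.3]
opening: 0.498
finger_force: 25.6
```

Contact: the step is gripped at 42.5 mm with 25.6 N. So the effective tips are about 23 mm behind the TCP at this opening. Now I'll slide the plate out along the edge normal by about 78 mm.

move_arm(plan=[-1,-4,0,0,0,0,36,-2,-8,0,0,0,0,36,-2,-9,0,0,0,0,36,-2,-9,0,0,0,0,36,-2,-9,0,0,0,0,36,-1,-9,0,0,0,0,36,-1,-9,0,0,0,0,36,-1,-9,0,0,0,0,36,-1,-6,0,0,0,0,36,-1,-4,0,0,0,0,36,0,0,0,0,0,0,36])

```text
time: 8.6
eef_pos: [0.577, 0.1554, 0.1046]
tcp_rot: [0.837, 0.547, -0.0, 0.0]
contact_force: [-0.3, -1.7, 2.3]
opening: 0.498
finger_force: 25.8
```

move_arm(plan=[0,0,0,0,0,0,48,0,0,0,0,0,0,56,0,0,10,0,0,0,56,0,0,40,0,0,0,56,0,-10,50,0,0,0,40,-10,-40,50,0,0,0,20,-10,-40,30,0,0,0,20])

```text
time: 9.3
eef_pos: [0.5603, 0.0769, 0.2759]
tcp_rot: [0.836, 0.549, 0.002, 0.001]
contact_force: [0.3, -0.9, 0.0]
opening: 0.235
finger_force: 0.0
```

Run:
```python
from h import *
s=ctrl.get_state()
print(s["time"],s["qpos"].round(4).tolist(),s["eef_pos"].round(4),s["opening"],s["contact_force"].round(1))
```

```text
9.3 [-0.0431, -0.0036, 1.7768, 0.0001, 1.3633, 0.3658] [0.5603 0.0769 0.2759] 0.23514565948548924 [ 0.3 -0.9  0. ]
```

Sliding looks done, with the plate centre now near (576, 155). I'll build a quick arm model to choose the roll direction, because the flip needs 180° of wrist roll.

```bash
cat > kin.py <<'E'
import numpy as np
from scipy.spatial.transform import Rotation as R
from scipy.optimize import least_squares
LO=[-2.77,-.9,.21,-1.53,.24,-2.84];HI=[2.77,2.22,2.48,4.67,2.81,2.84]
def fk(q,k,s4=1):
    d,h,a,b,lt=k
    A=R.from_euler('z',q[0]);B=A*R.from_euler('y',q[1]);C=B*R.from_euler('y',q[2])
    T=C*R.from_euler('z',s4*q[3])*R.from_euler('y',q[4])*R.from_euler('z',q[5])*R.from_euler('z',np.pi/2)
    w=A.apply([0,d,h])+B.apply([0,0,a])+C.apply([0,0,b])
    return w+T.apply([0,0,lt]),T,w
def ik(p,T,q0,k,s4=1):
    f=lambda q:np.r_[(fk(q,k,s4)[0]-p)*5,(fk(q,k,s4)[1]*T.inv()).as_rotvec()]
    r=least_squares(f,np.clip(q0,np.array(LO)+.01,np.array(HI)-.01),bounds=(LO,HI));return r.x,np.abs(r.fun).max()
def horiz(psi,up):  # tool z horizontal at psi deg, tool y = up*z
    z=np.array([np.cos(np.radians(psi)),np.sin(np.radians(psi)),0]);y=np.array([0,0,up]);return R.from_matrix(np.c_[np.cross(y,z),y,z])
E
python3 - <<'E'
from kin import *
D=[([1.19196,.28708,1.57809,0,1.27857,-.15],[.15284,.65679,.20725]),([.216,.2357,1.7209,0,1.1925,.629],[.588,.2323,.1644]),([-.0431,-.0036,1.7768,.0001,1.3633,.3658],[.5603,.0769,.2759])]
for lt in(.25,.32,.4):
    r=least_squares(lambda k:np.ravel([fk(q,[*k,lt])[0]-p for q,p in D]),[.1,.3,.5,.5]);k=[*r.x,lt];print("fit",r.x.round(3),np.abs(r.fun).max())
    for s4 in(1,-1):
      for psi in(60,66.4,80):
        for up in(1,-1):
          best=min((ik([.555,.12,.125],horiz(psi,up),[-.3,a,2,s4*-1.4 if c else 1.4,1.5,e],k,s4) for a in(0,) for c in(0,1) for e in(-2,-.5,.5,2)),key=lambda t:t[1])
          print(lt,s4,psi,up,best[0].round(2),round(best[1],3), fk(best[0],k,s4)[2].round(2))
E
```

```text
fit [0.101 0.207 0.433 0.568] 0.0013389946660795626
0.25 1 60 1 [-0.45  0.34  2.28  1.63  1.53 -2.61] 0.0 [ 0.43 -0.1   0.13]
0.25 1 60 -1 [-0.45  0.34  2.28  1.63  1.53  0.53] 0.0 [ 0.43 -0.1   0.12]
0.25 1 66.4 1 [-0.45  0.38  2.21  1.54  1.59 -2.59] 0.0 [ 0.45 -0.11  0.13]
0.25 1 66.4 -1 [-0.45  0.38  2.21  1.54  1.59  0.55] 0.0 [ 0.45 -0.11  0.13]
0.25 1 80 1 [-0.43  0.47  2.07  1.35  1.72 -2.56] 0.0 [ 0.51 -0.13  0.13]
0.25 1 80 -1 [-0.43  0.47  2.07  1.35  1.72  0.59] 0.0 [ 0.51 -0.13  0.13]
0.25 -1 60 1 [-0.47  0.33  2.24 -1.53  1.54 -2.57] 0.074 [ 0.44 -0.11  0.14]
0.25 -1 60 -1 [-0.45  0.34  2.28  4.65  1.53  0.53] 0.0 [ 0.43 -0.1   0.13]
0.25 -1 66.4 1 [-0.45  0.38  2.21 -1.53  1.59 -2.59] 0.005 [ 0.46 -0.11  0.13]
0.25 -1 66.4 -1 [-0.45  0.38  2.21 -1.53  1.59  0.55] 0.005 [ 0.46 -0.11  0.13]
0.25 -1 80 1 [-0.43  0.47  2.07 -1.35  1.72 -2.56] 0.0 [ 0.51 -0.13  0.13]
0.25 -1 80 -1 [-0.43  0.47  2.07 -1.35  1.72  0.59] 0.0 [ 0.51 -0.13  0.13]
fit [0.101 0.275 0.435 0.568] 0.001079057889671442
0.32 1 60 1 [-0.62  0.51  2.27  1.48  1.6  -2.78] 0.0 [ 0.4  -0.16  0.13]
0.32 1 60
[... 1080 characters left out ...]
29 [ 0.4  -0.25  0.13]
0.4 1 66.4 -1 [-0.78  0.76  2.11  1.22  1.67  0.26] 0.0 [ 0.39 -0.25  0.12]
0.4 1 80 1 [-0.7   0.83  1.9   1.09  1.77 -2.78] 0.0 [ 0.49 -0.27  0.13]
0.4 1 80 -1 [-0.7   0.83  1.9   1.09  1.77  0.36] 0.0 [ 0.49 -0.27  0.13]
0.4 -1 60 1 [-0.8   0.69  2.2  -1.27  1.61 -2.84] 0.064 [ 0.37 -0.23  0.14]
0.4 -1 60 -1 [-0.81  0.72  2.21 -1.29  1.63  0.2 ] 0.0 [ 0.35 -0.23  0.13]
0.4 -1 66.4 1 [-0.77  0.74  2.1  -1.21  1.66 -2.84] 0.029 [ 0.4  -0.25  0.13]
0.4 -1 66.4 -1 [-0.78  0.76  2.11 -1.22  1.67  0.26] 0.0 [ 0.39 -0.25  0.12]
0.4 -1 80 1 [-0.7   0.83  1.9  -1.09  1.77 -2.78] 0.0 [ 0.49 -0.27  0.13]
0.4 -1 80 -1 [-0.7   0.83  1.9  -1.09  1.77  0.36] 0.0 [ 0.49 -0.27  0.12]
```

Run:
```python
from kin import *
from plant import ctrl
s=ctrl.get_state();r=(horiz(80,-1)*R.from_quat(s["tcp_rot"]).inv()).as_rotvec(degrees=True);print(r,np.linalg.norm(r),(r/np.ceil(np.linalg.norm(r)/8.5)).round(3),np.ceil(np.linalg.norm(r)/8.5))
```

```text
[ 84.45336766  45.55023961 -59.10669629] 112.69781357060508 [ 6.032  3.254 -4.222] 14.0
```

move_arm(plan=[-1,-5,0,6.032,3.254,-4.222,40,-1,-5,0,6.032,3.254,-4.222,40,-1,-5,0,6.032,3.254,-4.222,40,-1,-5,0,6.032,3.254,-4.222,40,-1,-5,0,6.032,3.254,-4.222,40,-1,-5,0,6.032,3.254,-4.222,40,-1,-5,0,6.032,3.254,-4.222,40])

```text
time: 10.0
eef_pos: [0.5531, 0.041, 0.2728]
tcp_rot: [0.873, 0.274, 0.035, -0.402]
contact_force: [0.2, -0.0, 0.0]
opening: 0.468
finger_force: 0.0
```

move_arm(plan=[-1,-5,0,6.032,3.254,-4.222,40,-1,-5,0,6.032,3.254,-4.222,40,-1,-5,0,6.032,3.254,-4.222,40,-1,-5,0,6.032,3.254,-4.222,40,-1,-5,0,6.032,3.254,-4.222,40,-1,-5,0,6.032,3.254,-4.222,40,-1,-5,0,6.032,3.254,-4.222,40,0,0,0,0,0,0,40])

```text
time: 10.8
eef_pos: [0.5439, 0.0067, 0.2692]
tcp_rot: [-0.702, 0.064, -0.058, 0.707]
contact_force: [-0.9, 0.6, 0.1]
opening: 0.469
finger_force: 0.0
```

Run:
```python
from h import *
import cv2
s=ctrl.get_state();M=R.from_quat(s["tcp_rot"]).as_matrix()
print(s["time"],s["qpos"].round(3).tolist(),s["eef_pos"].round(4),s["opening"],s["contact_force"].round(1));print(M.round(3))
o=np.zeros((450,800,3),np.uint8)
for n,(x,y),k in(("scene",(265,125),0),("top",(200,130),400)):
    c=cams.read_camera(n)
    print(n,np.round((np.array(proj(c,s["eef_pos"]))-[x,y])*4))
    c=c["color"][:,:,::-1]
    o[:,k:k+400]=cv2.resize(c[y:y+112,x:x+100],None,fx=4,fy=4,interpolation=cv2.INTER_CUBIC)[:448].repeat(1,0) if 0 else cv2.resize(c[y:y+112,x:x+100],(400,450),interpolation=cv2.INTER_CUBIC)
cv2.imwrite("pics/a4.png",o)
```

```text
10.8 [-0.665, 0.314, 1.98, 1.236, 1.937, 0.796] [0.5439 0.0067 0.2692] 0.4694994986373039 [-0.9  0.6  0.1]
[[ 0.985 -0.008  0.173]
 [-0.173  0.009  0.985]
 [-0.01  -1.     0.007]]
scene [ 61. 255.]
top [412. 201.]
```

View pics/a4.png

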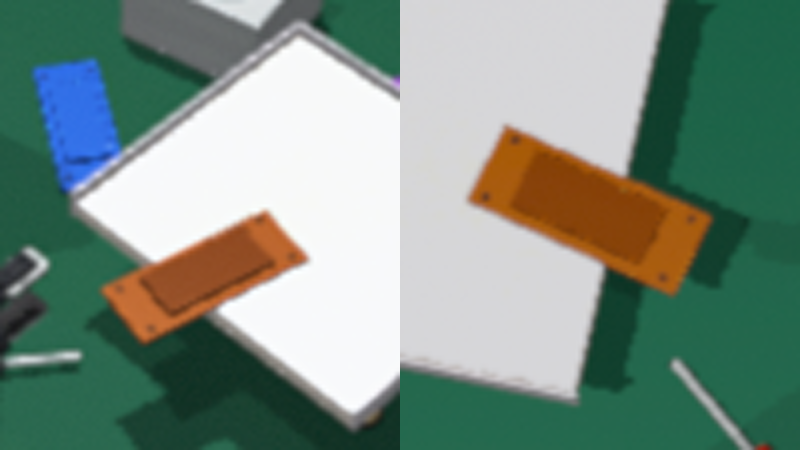

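The plate overhangs by about a third, and the gripper (far left in the scene crop, tip at about (40,262)) is horizontal and clear of it.

Run:
```python
from h import *
from kin import *
T=cams.read_camera("top");S=cams.read_camera("scene")
def go(n,c,pts,x0,u0,v0,z):
    P=np.array([px(c,(x-x0)/4-.375+u0,y/4.018-.375+v0,z) for x,y in pts])[:,:2]*1e3
    e=np.roll(P,-1,0)-P
    print(n,P.round(0).tolist(),"mean",P.mean(0).round(1),"ang",np.degrees(np.arctan2(e[:,1],e[:,0])).round(1))
    u=np.array([.175,.985]);print("  inward dist",((P-[596,129])@u).round(0))
go("T",T,[(508,127),(712,217),(675,297),(470,202)],400,200,130,.125)
go("S",S,[(308,260),(145,343),(103,290),(265,210)],0,265,125,.125)
D=[([1.19196,.28708,1.57809,0,1.27857,-.15],[.15284,.65679,.20725]),([.216,.2357,1.7209,0,1.1925,.629],[.588,.2323,.1644]),([-.0431,-.0036,1.7768,.0001,1.3633,.3658],[.5603,.0769,.2759]),(ctrl.get_state()["qpos"],ctrl.get_state()["eef_pos"])]
r=least_squares(lambda k:np.ravel([fk(q,k)[0]-p for q,p in D]),[.1,.3,.5,.5,.3]);k=r.x;print("fit",k.round(4),np.abs(r.fun).max())
print(ik([.555,.12,.125],horiz(80,-1),D[3][0],k),ik([.555,.12,.2],horiz(80,1),np.r_[D[3][0][:5],-2.5],k),fk(ik([.555,.12,.125],horiz(80,-1),D[3][0],k)[0],k)[2])
for psi in(66,75,85,90):print(psi,ik([.555,.12,.13],horiz(psi,1),np.r_[D[3][0][:5],-2.5],k))
```

```text
T [[637.0, 216.0], [575.0, 71.0], [517.0, 95.0], [581.0, 240.0]] mean [577.5 155.5] ang [-113.1  157.3   66.   -23.3]
  inward dist [ 93. -61. -47. 106.]
S [[639.0, 212.0], [576.0, 69.0], [520.0, 94.0], [583.0, 238.0]] mean [579.6 153.3] ang [-113.4  156.5   66.5  -24.7]
  inward dist [ 90. -62. -48. 105.]
fit [0.1004 0.2428 0.4218 0.5692 0.2746] 0.00361214033158197
(array([-0.47902778,  0.5345172 ,  2.04225988,  1.31132243,  1.73197023,
        0.54374239]), np.float64(1.1355916207378414e-09)) (array([-0.47902778,  0.37210759,  2.07061816,  1.33468906,  1.76489661,
       -2.46581857]), np.float64(9.37860178407135e-10)) [ 0.5073213  -0.15039933  0.125     ]
66 (array([-0.50584418,  0.42504373,  2.20775773,  1.49480129,  1.61311822,
       -2.6344106 ]), np.float64(7.053203854301413e-10))
75 (array([-0.49148819,  0.4882007 ,  2.10372613,  1.3740028 ,  1.69001623,
       -2.60370951]), np.float64(3.9152014963406135e-13))
85 (array([-0.46397515,  0.55825417,  1.98586908,  1.25469504,  1.77924407,
       -2.57746337]), np.float64(1.781089074837094e-09))
90 (array([-0.44671824,  0.5929532 ,  1.92672404,  1.19952602,  1.82521715,
       -2.56770696]), np.float64(4.9960036108132044e-15))
```

move_arm(plan=[-3,10,-36,0,0,-3.4,40,-3,10,-36,0,0,-3.4,40,-3,10,-36,0,0,-3.4,40,-3,9,-36,0,0,-3.4,40,0,0,0,0,0,0,40,0,0,0,0,0,0,40])

```text
time: 11.6
eef_pos: [0.5346, 0.0452, 0.1289]
tcp_rot: [-0.691, 0.143, -0.143, 0.694]
contact_force: [0.9, -0.2, 0.8]
opening: 0.47
finger_force: 0.0
```

```bash
cat > st.py <<'E'
from h import *
s=ctrl.get_state();M=R.from_quat(s["tcp_rot"]).as_matrix()
print(s["time"],s["qpos"].round(3).tolist(),(s["eef_pos"]*1e3).round(1),round(s["opening"]*85.4,1),"F",s["contact_force"].round(1),s["wrist_torque"].round(2),"ff",round(s["finger_force"],1))
print("z",M[:,2].round(3),"yaw",np.degrees(np.arctan2(M[1,2],M[0,2])).round(1),"y",M[:,1].round(3),"yaw",np.degrees(np.arctan2(M[1,1],M[0,1])).round(1))
E
python3 st.py
```

```text
11.6 [-0.662, 0.465, 2.162, 1.351, 1.699, 0.501] [534.6  45.2 128.9] 40.2 F [ 0.9 -0.2  0.8] [-0.43  0.15 -0.04] ff 0.0
z [0.397 0.918 0.005] yaw 66.6 y [ 0.001  0.005 -1.   ] yaw 76.8
```

move_arm(plan=[-4,0,-6,0,0,0,40,2,5,0,0,0,0,40,4,9,0,0,0,0,40,4,10,0,0,0,0,40,4,10,0,0,0,0,40,4,10,0,0,0,0,40,4,10,0,0,0,0,40,4,9,0,0,0,0,40,3,5,0,0,0,0,40,2,2,0,0,0,0,40,0,0,0,0,0,0,40])

```text
time: 12.7
eef_pos: [0.5607, 0.1157, 0.1216]
tcp_rot: [-0.691, 0.145, -0.143, 0.694]
contact_force: [-0.5, -1.0, -0.4]
opening: 0.466
finger_force: 0.0
```

```bash
python3 st.py
python3 - <<'E'
from h import *
import cv2
c=cams.read_camera("scene")["color"][:,:,::-1]
cv2.imwrite("pics/a5.png",cv2.resize(c[160:230,250:345],(760,560),interpolation=cv2.INTER_CUBIC))
E
```

```text
12.7 [-0.503, 0.481, 2.161, 1.491, 1.62, 0.5] [560.7 115.7 121.6] 39.8 F [-0.5 -1.  -0.4] [-0.46  0.2   0.  ] ff 0.0
z [0.398 0.917 0.005] yaw 66.5 y [-0.001  0.005 -1.   ] yaw 100.0
```

View pics/a5.png

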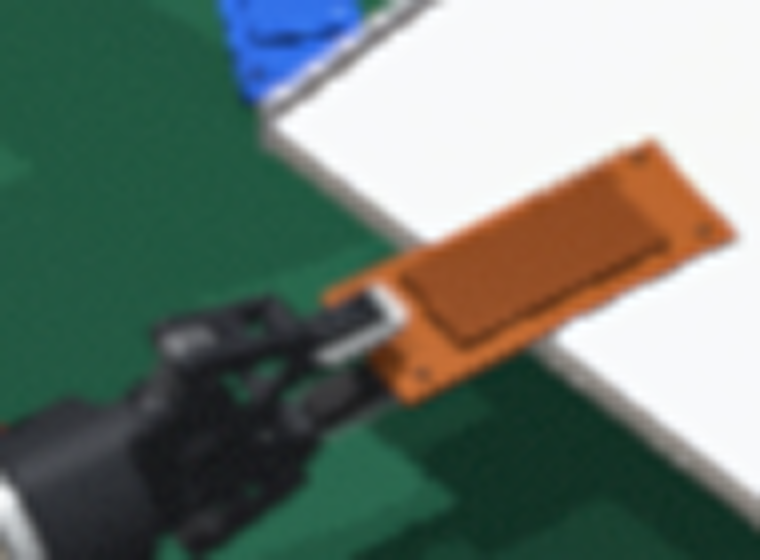

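The gripper straddles the overhanging end: upper tip at crop (400,305), step end at (435,310). I'll advance 5 mm and close.

move_arm(plan=[2,4,1,0,0,0,40,0,0,0,0,0,0,30,0,0,0,0,0,0,22,0,0,0,0,0,0,16,0,0,0,0,0,0,12,0,0,0,0,0,0,9,0,0,0,0,0,0,6,0,0,0,0,0,0,0,0,0,0,0,0,0,0,0,0,0,0,0,0,0], newtons=60)

```text
time: 13.75
eef_pos: [0.5626, 0.1195, 0.1226]
tcp_rot: [-0.69, 0.145, -0.143, 0.694]
contact_force: [0.7, -0.5, 0.3]
opening: 0.042
finger_force: 61.5
```

```bash
python3 st.py
```

```text
13.75 [-0.494, 0.48, 2.161, 1.499, 1.615, 0.503] [562.6 119.5 122.6] 3.6 F [ 0.7 -0.5  0.3] [-0.46  0.15 -0.04] ff 61.5
z [0.399 0.917 0.005] yaw 66.5 y [-0.001  0.006 -1.   ] yaw 101.2
```

Gripped at 61 N. Next I'll lift about 75 mm and roll 180° about the tool axis, with q6 decreasing.

move_arm(plan=[0,0,6,0,0,0,0,0,0,14,0,0,0,0,0,0,20,0,0,0,0,0,0,20,0,0,0,0,0,0,12,0,0,0,0,0,0,5,0,0,0,0,0,0,0,-1,-2.3,0,0,0,0,0,-2.6,-6,0,0,0,0,0,-3.2,-7.35,0,0], newtons=85)

```text
time: 14.65
eef_pos: [0.5622, 0.1197, 0.1989]
tcp_rot: [0.705, -0.039, 0.245, -0.665]
contact_force: [-0.6, -0.0, -0.9]
opening: 0.032
finger_force: 85.2
```

```bash
python3 st.py
```

```text
14.65 [-0.494, 0.295, 2.191, 1.505, 1.626, 0.355] [562.2 119.7 198.9] 2.7 F [-0.6 -0.  -0.9] [-0.62  0.23  0.01] ff 85.2
z [0.397 0.918 0.004] yaw 66.6 y [ 0.271 -0.114 -0.956] yaw -22.7
```

move_arm(plan=[0,0,0,-3.2,-7.35,0,0,0,0,0,-3.2,-7.35,0,0,0,0,0,-3.2,-7.35,0,0,0,0,0,-3.2,-7.35,0,0,0,0,0,-3.2,-7.35,0,0,0,0,0,-3.2,-7.35,0,0,0,0,0,-3.2,-7.35,0,0,0,0,0,-3.2,-7.35,0,0,0,0,0,-3.2,-7.35,0,0,0,0,0,-3.2,-7.35,0,0])

```text
time: 15.65
eef_pos: [0.5622, 0.1197, 0.1987]
tcp_rot: [0.565, 0.426, 0.613, -0.35]
contact_force: [-0.2, -0.5, -1.5]
opening: 0.034
finger_force: 85.2
```

move_arm(plan=[0,0,0,-3.2,-7.35,0,0,0,0,0,-3.2,-7.35,0,0,0,0,0,-3.2,-7.35,0,0,0,0,0,-3.2,-7.35,0,0,0,0,0,-3.2,-7.35,0,0,0,0,0,-3.2,-7.35,0,0,0,0,0,-3.2,-7.35,0,0,0,0,0,-3.2,-7.35,0,0,0,0,0,-3.2,-7.35,0,0,0,0,0,-2,-4.6,0,0,0,0,0,0,0,0,0])

```text
time: 16.75
eef_pos: [0.5622, 0.1197, 0.1988]
tcp_rot: [0.18, 0.686, 0.697, 0.108]
contact_force: [0.0, -0.3, -1.0]
opening: 0.03
finger_force: 85.2
```

```bash
python3 st.py
python3 - <<'E'
from h import *
import cv2
o=np.zeros((450,800,3),np.uint8)
for n,(x,y),k in(("scene",(265,105),0),("top",(200,130),400)):
    c=cams.read_camera(n)["color"][:,:,::-1]
    o[:,k:k+400]=cv2.resize(c[y:y+112,x:x+100],(400,450),interpolation=cv2.INTER_CUBIC)
cv2.imwrite("pics/a6.png",o)
E
```

```text
16.75 [-0.494, 0.288, 2.193, 1.501, 1.618, -2.38] [562.2 119.7 198.8] 2.6 F [ 0.  -0.3 -1. ] [-0.66  0.32  0.05] ff 85.2
z [ 0.399  0.917 -0.005] yaw 66.5 y [ 0.096 -0.036  0.995] yaw -20.5
```

View pics/a6.png

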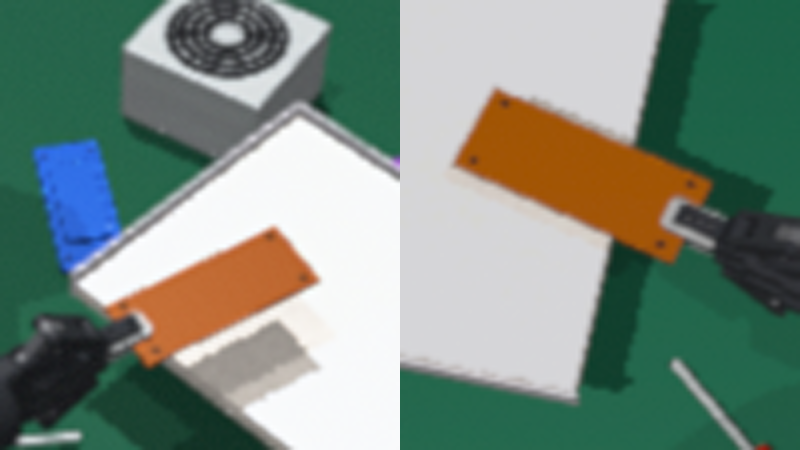

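The plate is flipped step down, with its outer face plain and its shadow on the shelf. I have now used all 10 views, so from here I'll work by numbers. I'll correct the residual roll of 5.8°, shift 15 mm inward and lower.

move_arm(plan=[1,3,-6,-2.3,-5.3,0,0,2,5,-14,0,0,0,0,2,4,-16,0,0,0,0,1,2,-16,0,0,0,0,0,0,-9,0,0,0,0,0,0,-3,0,0,0,0,0,0,0,0,0,0,0,0,0,0,0,0,0,0])

```text
time: 17.65
eef_pos: [0.5689, 0.1332, 0.1361]
tcp_rot: [0.145, 0.694, 0.691, 0.144]
contact_force: [-0.2, -0.2, -0.8]
opening: 0.033
finger_force: 85.2
```

```bash
python3 st.py
```

```text
17.65 [-0.462, 0.443, 2.165, 1.525, 1.592, -2.608] [568.9 133.2 136.1] 2.8 F [-0.2 -0.2 -0.8] [-0.65  0.3  -0.04] ff 85.2
z [ 0.4    0.916 -0.004] yaw 66.4 y [0.001 0.004 1.   ] yaw 70.9
```

move_arm(plan=[0,0,-2.5,0,0,0,0,0,0,-2,0,0,0,0,0,0,-1.5,0,0,0,0,0,0,-0.5,0,0,0,0,0,0,0,0,0,0,0])

```text
time: 18.15
eef_pos: [0.5686, 0.1335, 0.1291]
tcp_rot: [0.145, 0.694, 0.691, 0.144]
contact_force: [0.1, 0.7, -0.8]
opening: 0.033
finger_force: 85.2
```

move_arm(plan=[0,0,-0.5,0,0,0,0,0,0,0,0,0,0,0])

```text
time: 18.35
eef_pos: [0.5686, 0.1335, 0.1288]
tcp_rot: [0.145, 0.694, 0.691, 0.144]
contact_force: [-0.3, -0.2, -0.4]
opening: 0.033
finger_force: 85.2
```

move_arm(plan=[0,0,-0.5,0,0,0,0,0,0,0,0,0,0,0])

```text
time: 18.55
eef_pos: [0.5686, 0.1334, 0.1285]
tcp_rot: [0.145, 0.693, 0.691, 0.144]
contact_force: [-1.1, -0.6, 1.6]
opening: 0.034
finger_force: 85.3
```

Beginning contact (Fz +1.6). I'll go half a millimetre more and check.

move_arm(plan=[0,0,-0.5,0,0,0,0,0,0,0,0,0,0,0])

```text
time: 18.75
eef_pos: [0.5686, 0.1334, 0.1284]
tcp_rot: [0.144, 0.693, 0.691, 0.144]
contact_force: [-2.5, -1.3, 4.2]
opening: 0.031
finger_force: 85.3
```

```bash
python3 st.py
```

```text
18.75 [-0.461, 0.463, 2.16, 1.526, 1.594, -2.624] [568.6 133.4 128.4] 2.6 F [-2.5 -1.3  4.2] [ 0.26 -0.05  0.14] ff 85.3
z [ 0.399  0.917 -0.002] yaw 66.5 y [0.001 0.002 1.   ] yaw 73.4
```

move_arm(plan=[0,0,0,0,0,0,6,0,0,0,0,0,0,10,0,0,0,0,0,0,16,0,0,0,0,0,0,24,0,0,0,0,0,0,32,0,0,0,0,0,0,32,-3,-7,0,0,0,0,32,-8,-18,0,0,0,0,32,-12,-28,0,0,0,0,32,-12,-28,0,0,0,0,32,-5,-11,0,0,0,0,32,0,0,0,0,0,0,32], newtons=25)

```text
time: 19.95
eef_pos: [0.5289, 0.0397, 0.1276]
tcp_rot: [0.146, 0.694, 0.69, 0.145]
contact_force: [0.3, -0.8, -0.1]
opening: 0.371
finger_force: 0.0
```

```bash
python3 st.py
python3 - <<'E'
from h import *
import cv2
for n,z in(("top",.131),("scene",.131)):
    c=cams.read_camera(n);hsv=cv2.cvtColor(c["color"],cv2.COLOR_RGB2HSV)
    m=cv2.inRange(hsv,(5,120,60),(18,255,255));
    u,v=proj(c,[.585,.17,.13]);mk=np.zeros_like(m);cv2.circle(mk,(int(u),int(v)),60,255,-1);m&=mk
    m=cv2.morphologyEx(m,cv2.MORPH_OPEN,np.ones((3,3)))
    k=max(cv2.findContours(m,0,1)[0],key=cv2.contourArea)
    P=np.array([px(c,*p,z)[:2] for p in k[:,0].astype(float)],np.float32)*1000
    r=cv2.minAreaRect(P);print(n,r,cv2.boxPoints(r).round(0).tolist())
    cv2.imwrite(f"pics/m_{n}.png",m)
E
```

```text
19.95 [-0.68, 0.456, 2.173, 1.336, 1.696, -2.645] [528.9  39.7 127.6] 31.7 F [ 0.3 -0.8 -0.1] [-0.39  0.19  0.  ] ff 0.0
z [ 0.403  0.915 -0.005] yaw 66.3 y [0.002 0.004 1.   ] yaw 67.8
top ((586.4710083007812, 169.4081268310547), (158.8594512939453, 65.03559112548828), 66.57300567626953) [[525.0, 109.0], [585.0, 84.0], [648.0, 229.0], [588.0, 255.0]]
scene ((587.2100830078125, 164.49942016601562), (158.270751953125, 64.97267150878906), 66.20069885253906) [[526.0, 105.0], [585.0, 79.0], [649.0, 224.0], [589.0, 250.0]]
```

The plate lies stable on the shelf at about (586, 167), axis 66.4°. Now I'll turn the tool back to pointing down, with the fingers across the width.

Run:
```python
from kin import *
from plant import ctrl
s=ctrl.get_state();y=np.array([np.cos(np.radians(-23.6)),np.sin(np.radians(-23.6)),0]);z=np.array([0,0,-1.])
A=R.from_quat(s["tcp_rot"]);G=R.from_matrix(np.c_[np.cross(y,z),y,z]);r=(G*A.inv()).as_rotvec(degrees=True);print(r,np.linalg.norm(r),(r/15).round(3))
k=[.1004,.2428,.4218,.5692,.2746];q=s["qpos"]
p=s["eef_pos"]+[0,0,.12]
for i in range(16):
    q,e=ik(p+[0,0,.0],R.from_rotvec(r*i/15,degrees=True)*A,q,k)
    if i%3==0:print(q.round(2),round(e,4))
```

```text
[-35.68373801  90.94464325 -69.38989356] 119.82994042299224 [-2.379  6.063 -4.626]
[-0.68  0.15  2.23  1.37  1.75 -2.4 ] 0.0
[-0.68 -0.14  2.35  1.32  1.45 -1.99] 0.0
[-0.58 -0.35  2.36  1.1   1.17 -1.46] 0.0
[-0.41 -0.39  2.27  0.69  1.   -0.8 ] 0.0
[-0.23 -0.27  2.1   0.26  1.07 -0.16] 0.0
[-0.11 -0.07  1.89 -0.    1.32  0.3 ] 0.0
```

move_arm(plan=[0,-5,40,0,0,0,40,0,0,45,0,0,0,50,0,0,45,0,0,0,60,3,4,0,-2.379,6.063,-4.626,70,3,4,0,-2.379,6.063,-4.626,78,3,4,0,-2.379,6.063,-4.626,78,3,4,0,-2.379,6.063,-4.626,78,3,4,0,-2.379,6.063,-4.626,78,3,4,0,-2.379,6.063,-4.626,78,3,4,0,-2.379,6.063,-4.626,78,3,4,0,-2.379,6.063,-4.626,78])

```text
time: 21.15
eef_pos: [0.5515, 0.0701, 0.2577]
tcp_rot: [0.588, 0.712, 0.376, 0.078]
contact_force: [0.8, 1.1, 0.2]
opening: 0.912
finger_force: 0.0
```

move_arm(plan=[3,8,0,-2.379,6.063,-4.626,78,3,8,0,-2.379,6.063,-4.626,78,3,8,0,-2.379,6.063,-4.626,78,3,8,0,-2.379,6.063,-4.626,78,4,8,0,-2.379,6.063,-4.626,78,4,8,0,-2.379,6.063,-4.626,78,4,8,0,-2.379,6.063,-4.626,78,0,0,0,0,0,0,78,0,0,0,0,0,0,78])

```text
time: 22.05
eef_pos: [0.5738, 0.1232, 0.2552]
tcp_rot: [0.825, 0.565, 0.026, 0.0]
contact_force: [-1.0, -1.1, 0.0]
opening: 0.911
finger_force: 0.0
```

```bash
python3 st.py
```

```text
22.05 [0.026, 0.031, 1.78, 0.029, 1.287, 0.389] [573.8 123.2 255.2] 77.8 F [-1.  -1.1  0. ] [-0.04  0.11  0.03] ff 0.0
z [ 0.043  0.028 -0.999] yaw 33.7 y [ 0.932 -0.362  0.03 ] yaw -21.3
```

move_arm(plan=[4,15,0,-1.6,2.5,-2.3,74,4,15,-15,0,0,0,74,4,14,-20,0,0,0,74,0,0,-30,0,0,0,74,0,0,-30,0,0,0,74,0,0,-20,0,0,0,74,0,0,-10,0,0,0,74,0,0,0,0,0,0,74,0,0,0,0,0,0,74])

```text
time: 22.95
eef_pos: [0.5867, 0.1657, 0.1322]
tcp_rot: [0.837, 0.547, 0.001, 0.001]
contact_force: [-0.0, 0.3, -0.2]
opening: 0.864
finger_force: 0.0
```

```bash
python3 st.py
```

```text
22.95 [0.109, 0.215, 1.808, -0.001, 1.116, 0.524] [586.7 165.7 132.2] 73.8 F [-0.   0.3 -0.2] [-0.03  0.05  0.03] ff 0.0
z [ 0.003 -0.001 -1.   ] yaw -16.1 y [ 0.916 -0.402  0.003] yaw -23.7
```

move_arm(plan=[-1.5,1,-10,0,0,0,74,0,0,-8,0,0,0,74,0,0,-3,0,0,0,74,0,0,-3,0,0,0,74,0,0,-2,0,0,0,74,0,0,0,0,0,0,74])

```text
time: 23.55
eef_pos: [0.5848, 0.1666, 0.1052]
tcp_rot: [0.837, 0.547, -0.0, 0.001]
contact_force: [0.4, 1.2, -0.7]
opening: 0.868
finger_force: 0.0
```

move_arm(plan=[0,0,-2,0,0,0,74,0,0,-2,0,0,0,74,0,0,0,0,0,0,74])

```text
time: 23.85
eef_pos: [0.5848, 0.1666, 0.1012]
tcp_rot: [0.837, 0.547, -0.0, 0.001]
contact_force: [-0.6, 0.4, 0.0]
opening: 0.864
finger_force: 0.0
```

move_arm(plan=[0,0,-1.5,0,0,0,74,0,0,-1.5,0,0,0,74,0,0,0,0,0,0,74])

```text
time: 24.15
eef_pos: [0.5847, 0.1666, 0.0982]
tcp_rot: [0.837, 0.547, -0.0, 0.001]
contact_force: [1.5, 0.4, -0.9]
opening: 0.865
finger_force: 0.0
```

move_arm(plan=[0,0,-1.5,0,0,0,74,0,0,-1.5,0,0,0,74,0,0,0,0,0,0,74])

```text
time: 24.45
eef_pos: [0.5847, 0.1666, 0.0951]
tcp_rot: [0.837, 0.547, -0.0, 0.001]
contact_force: [-0.5, 0.1, -1.2]
opening: 0.87
finger_force: 0.0
```

move_arm(plan=[0,0,-1,0,0,0,74,0,0,-1,0,0,0,74,0,0,0,0,0,0,74])

```text
time: 24.75
eef_pos: [0.5848, 0.1666, 0.0932]
tcp_rot: [0.837, 0.547, -0.0, 0.001]
contact_force: [-0.2, -0.1, 0.1]
opening: 0.864
finger_force: 0.0
```

move_arm(plan=[0,0,-1,0,0,0,74,0,0,-1,0,0,0,74,0,0,0,0,0,0,74])

```text
time: 25.05
eef_pos: [0.5848, 0.1666, 0.0912]
tcp_rot: [0.837, 0.547, -0.0, 0.001]
contact_force: [-0.8, -0.7, 1.2]
opening: 0.867
finger_force: 0.0
```

move_arm(plan=[0,0,-1,0,0,0,74,0,0,0,0,0,0,74])

```text
time: 25.25
eef_pos: [0.5849, 0.1667, 0.0903]
tcp_rot: [0.837, 0.547, 0.0, 0.001]
contact_force: [0.2, 0.1, -0.2]
opening: 0.868
finger_force: 0.0
```

move_arm(plan=[0,0,-1,0,0,0,74,0,0,0,0,0,0,74])

```text
time: 25.45
eef_pos: [0.5848, 0.1667, 0.0893]
tcp_rot: [0.837, 0.547, 0.0, 0.001]
contact_force: [-0.9, 0.2, 0.7]
opening: 0.868
finger_force: 0.0
```

move_arm(plan=[0,0,-1,0,0,0,74,0,0,0,0,0,0,74])

```text
time: 25.65
eef_pos: [0.585, 0.1667, 0.0885]
tcp_rot: [0.837, 0.547, 0.0, 0.001]
contact_force: [-0.2, -1.4, -0.0]
opening: 0.864
finger_force: 0.0
```

move_arm(plan=[0,0,-1,0,0,0,74,0,0,0,0,0,0,74])

```text
time: 25.85
eef_pos: [0.585, 0.1667, 0.0883]
tcp_rot: [0.837, 0.547, 0.0, 0.001]
contact_force: [-1.3, -0.2, 4.7]
opening: 0.868
finger_force: 2.3
```

move_arm(plan=[0,0,-1,0,0,0,74,0,0,0,0,0,0,74])

```text
time: 26.05
eef_pos: [0.5851, 0.1667, 0.0883]
tcp_rot: [0.837, 0.547, -0.0, 0.001]
contact_force: [-4.3, -1.0, 8.3]
opening: 0.866
finger_force: 4.3
```

move_arm(plan=[0,0,-1,0,0,0,74,0,0,0,0,0,0,74])

```text
time: 26.25
eef_pos: [0.5851, 0.1667, 0.0883]
tcp_rot: [0.837, 0.547, -0.0, 0.001]
contact_force: [-5.2, -1.6, 13.1]
opening: 0.868
finger_force: 6.2
```

Shelf contact came at TCP z 0.0884 with opening 74, so the tip offset is 31.6 mm there and about 28.5 mm at opening 62. I'll raise to about 0.0985 and close on the sheet's sides.

move_arm(plan=[0,0,6,0,0,0,74,0,0,7,0,0,0,74,0,0,0,0,0,0,70,0,0,0,0,0,0,66,0,0,0,0,0,0,62,0,0,0,0,0,0,56,0,0,0,0,0,0,50,0,0,0,0,0,0,50], newtons=45)

```text
time: 27.05
eef_pos: [0.5851, 0.1667, 0.0985]
tcp_rot: [0.837, 0.547, 0.0, 0.001]
contact_force: [-0.2, 1.2, 1.9]
opening: 0.705
finger_force: 48.9
```

```bash
python3 st.py
```

```text
27.05 [0.112, 0.253, 1.83, -0.001, 1.057, 0.527] [585.1 166.7  98.5] 60.2 F [-0.2  1.2  1.9] [ 0.05  0.04 -0.  ] ff 48.9
z [ 0.001 -0.001 -1.   ] yaw -40.5 y [ 0.915 -0.403  0.002] yaw -23.7
```

Gripped on the sheet sides. I'll lift, check, then carry to an open spot halfway to measure the plate in the hand.

move_arm(plan=[0,0,3,0,0,0,50,0,0,6,0,0,0,50,0,0,10,0,0,0,50,0,0,20,0,0,0,50,0,0,30,0,0,0,50,0,-5,25,0,0,0,50,-3,-20,10,0,0,2.4,50,-8,-40,0,0,0,2.4,50,-10,-44,0,0,0,2.4,50,-10,-44,0,0,0,2.4,50,-10,-44,0,0,0,2.4,50,-10,-44,0,0,0,2.4,50])

```text
time: 28.25
eef_pos: [0.5334, -0.0759, 0.2035]
tcp_rot: [0.762, 0.648, 0.001, 0.001]
contact_force: [0.5, -1.0, -0.5]
opening: 0.707
finger_force: 48.8
```

move_arm(plan=[-5,-20,0,0,0,2.4,50,0,0,0,0,0,0,50,0,0,0,0,0,0,50])

```text
time: 28.55
eef_pos: [0.529, -0.0945, 0.2031]
tcp_rot: [0.749, 0.662, 0.001, 0.001]
contact_force: [1.5, -0.6, -1.2]
opening: 0.706
finger_force: 48.8
```

```bash
python3 st.py
cat > meas.py <<'E'
from h import *
import cv2
s=ctrl.get_state();p=s["eef_pos"];M=R.from_quat(s["tcp_rot"]).as_matrix()
zt=p[2]+.0325   # sheet top in hand
a=M[:,0]*np.sign(M[1,0]); y=M[:,1]*np.sign(M[0,1])
for n in("top","scene"):
    c=cams.read_camera(n);hsv=cv2.cvtColor(c["color"],cv2.COLOR_RGB2HSV)
    m=cv2.inRange(hsv,(5,120,50),(18,255,255))
    u,v=proj(c,[p[0],p[1],zt]);mk=np.zeros_like(m);cv2.circle(mk,(int(u),int(v)),58,255,-1);m&=mk
    m=cv2.morphologyEx(m,cv2.MORPH_OPEN,np.ones((2,2)))
    v_,u_=np.nonzero(m);P=np.array([px(c,uu,vv,zt) for uu,vv in zip(u_,v_)])-p
    A=P@a*1e3;B=P@y*1e3
    if len(A)==0:print(n,"none");continue
    r=cv2.minAreaRect((P[:,:2]*1e3).astype(np.float32))
    print(n,len(A),"along",np.percentile(A,[0,.5,99.5,100]).round(1),"across",np.percentile(B,[0,.5,99.5,100]).round(1),"rect",np.round(r[0],1),np.round(r[1],1),round(r[2],1))
E
python3 meas.py
```

```text
28.55 [-0.366, -0.015, 1.921, 0.0, 1.233, -0.243] [529.  -94.5 203.1] 60.3 F [ 1.5 -0.6 -1.2] [ 0.02 -0.    0.02] ff 48.8
z [ 0.002 -0.001 -1.   ] yaw -13.7 y [ 0.992 -0.123  0.002] yaw -7.0
top 485 along [-147.2 -146.6   81.2   81.7] across [-74.8 -73.3  28.6  29.3] rect [-13.7 -28.1] [231.4  88.5] 71.0
scene 766 along [-79.  -78.5  81.7  82.5] across [-26.6 -25.   37.   37.7] rect [5.8 1.1] [161.4  64.3] 83.1
```

The plate is level in the hand and its centre is about 2 mm beyond the TCP along +y. The top camera is the one that agrees with the robot frame. Target TCP is (459.4, -350.8) with y yaw 4.7°.

move_arm(plan=[-4,-16,0,0,0,1.4,50,-9,-32,0,0,0,1.5,50,-11,-40,0,0,0,1.5,50,-12,-44,0,0,0,1.5,50,-12,-44,0,0,0,1.5,50,-10,-40,0,0,0,1.5,50,-8,-28,0,0,0,1.4,50,-4,-12,0,0,0,1.4,50,0,0,0,0,0,0,50,0,0,0,0,0,0,50,0,0,0,0,0,0,50])

```text
time: 29.75
eef_pos: [0.4596, -0.3489, 0.2024]
tcp_rot: [0.677, 0.736, 0.001, 0.001]
contact_force: [0.2, -0.1, -1.1]
opening: 0.704
finger_force: 48.8
```

```bash
python3 st.py
```

```text
29.75 [-0.826, 0.076, 1.829, 0.001, 1.235, -0.911] [ 459.6 -348.9  202.4] 60.1 F [ 0.2 -0.1 -1.1] [0.02 0.03 0.02] ff 48.8
z [ 0.002  0.    -1.   ] yaw 0.5 y [0.996 0.085 0.002] yaw 4.8
```

move_arm(plan=[0,-2,-10,0,0,0,50,0,0,-25,0,0,0,50,0,0,-30,0,0,0,50,0,0,-30,0,0,0,50,0,0,-16,0,0,0,50,0,0,-7,0,0,0,50,0,0,0,0,0,0,50,0,0,0,0,0,0,50])

```text
time: 30.55
eef_pos: [0.4598, -0.3531, 0.0859]
tcp_rot: [0.677, 0.736, 0.0, 0.002]
contact_force: [-0.6, -0.0, -0.5]
opening: 0.707
finger_force: 48.9
```

move_arm(plan=[0,0,-3,0,0,0,50,0,0,-3,0,0,0,50,0,0,0,0,0,0,50])

```text
time: 30.85
eef_pos: [0.4589, -0.3524, 0.0786]
tcp_rot: [0.677, 0.736, 0.0, 0.001]
contact_force: [0.5, 0.8, -0.7]
opening: 0.702
finger_force: 48.9
```

```bash
python3 st.py
```

```text
30.85 [-0.83, 0.217, 1.915, 0.001, 1.008, -0.914] [ 458.9 -352.4   78.6] 60.0 F [ 0.5  0.8 -0.7] [0.   0.02 0.07] ff 48.9
z [ 0.002 -0.001 -1.   ] yaw -21.3 y [0.997 0.083 0.002] yaw 4.8
```

move_arm(plan=[0.5,1.5,-2,0,0,0,50,0,0,-2,0,0,0,50,0,0,0,0,0,0,50])

```text
time: 31.15
eef_pos: [0.4592, -0.3505, 0.074]
tcp_rot: [0.677, 0.736, 0.0, 0.0]
contact_force: [0.1, 0.8, -1.9]
opening: 0.704
finger_force: 48.9
```

move_arm(plan=[0,0,-1.5,0,0,0,50,0,0,-1.5,0,0,0,50,0,0,0,0,0,0,50])

```text
time: 31.45
eef_pos: [0.4593, -0.3507, 0.0711]
tcp_rot: [0.677, 0.736, 0.0, 0.0]
contact_force: [-0.4, 0.2, -0.5]
opening: 0.704
finger_force: 48.9
```

```bash
python3 st.py
```

```text
31.45 [-0.828, 0.227, 1.919, 0.001, 0.995, -0.912] [ 459.3 -350.7   71.1] 60.1 F [-0.4  0.2 -0.5] [-0.02 -0.   -0.01] ff 48.9
z [ 0.001 -0.    -1.   ] yaw -6.1 y [0.997 0.083 0.001] yaw 4.8
```

No contact at 0.0711, so the step has entered the opening. I'll go on down to seat it (expected about 0.0675).

move_arm(plan=[0,0,-1.5,0,0,0,50,0,0,-1,0,0,0,50,0,0,0,0,0,0,50])

```text
time: 31.75
eef_pos: [0.4593, -0.3507, 0.0687]
tcp_rot: [0.677, 0.736, 0.0, 0.001]
contact_force: [0.2, 0.7, -0.4]
opening: 0.699
finger_force: 48.9
```

move_arm(plan=[0,0,-1,0,0,0,50,0,0,0,0,0,0,50])

```text
time: 31.95
eef_pos: [0.4594, -0.3508, 0.0678]
tcp_rot: [0.677, 0.736, 0.0, 0.001]
contact_force: [-0.3, -0.7, -0.2]
opening: 0.702
finger_force: 48.9
```

move_arm(plan=[0,0,-0.7,0,0,0,50,0,0,0,0,0,0,50])

```text
time: 32.15
eef_pos: [0.4595, -0.3509, 0.0675]
tcp_rot: [0.677, 0.736, 0.0, 0.001]
contact_force: [-0.6, 0.9, -0.2]
opening: 0.702
finger_force: 49.0
```

```bash
python3 st.py
```

```text
32.15 [-0.828, 0.232, 1.921, 0.001, 0.987, -0.912] [ 459.5 -350.9   67.5] 60.0 F [-0.6  0.9 -0.2] [0.03 0.09 0.03] ff 49.0
z [ 0.002 -0.001 -1.   ] yaw -22.1 y [0.997 0.083 0.002] yaw 4.8
```

move_arm(plan=[0,0,-0.6,0,0,0,50,0,0,0,0,0,0,50])

```text
time: 32.35
eef_pos: [0.4595, -0.3509, 0.0675]
tcp_rot: [0.677, 0.736, 0.0, 0.001]
contact_force: [-2.0, 2.1, 4.0]
opening: 0.706
finger_force: 49.5
```

move_arm(plan=[0,0,-0.6,0,0,0,50,0,0,0,0,0,0,50])

```text
time: 32.55
eef_pos: [0.4595, -0.3509, 0.0674]
tcp_rot: [0.677, 0.736, 0.0, 0.001]
contact_force: [-3.5, 3.9, 7.7]
opening: 0.706
finger_force: 49.8
```

```bash
python3 st.py
```

```text
32.55 [-0.828, 0.232, 1.92, 0.001, 0.988, -0.912] [ 459.5 -350.9   67.4] 60.3 F [-3.5  3.9  7.7] [ 0.44  0.62 -0.03] ff 49.8
z [ 0.001 -0.    -1.   ] yaw -19.9 y [0.997 0.083 0.001] yaw 4.8
```

Contact came exactly at the predicted seated height (0.0675). I'll release and rise clear.

move_arm(plan=[0,0,1,0,0,0,64,0,0,0,0,0,0,68,0,0,0,0,0,0,74,0,0,0,0,0,0,78,0,0,3,0,0,0,78,0,0,10,0,0,0,78,0,0,30,0,0,0,78,0,0,45,0,0,0,78,0,45,45,0,0,0,78,20,50,40,0,0,0,78,20,50,0,0,0,0,78,20,50,0,0,0,0,78])

```text
time: 33.75
eef_pos: [0.5127, -0.1846, 0.2235]
tcp_rot: [0.678, 0.735, 0.001, 0.003]
contact_force: [0.2, -1.0, -0.5]
opening: 0.913
finger_force: 0.0
```

move_arm(plan=[20,50,0,0,0,0,78,20,50,0,0,0,0,78,0,40,0,0,0,0,78,0,30,0,0,0,0,78,0,0,0,0,0,0,78])

```text
time: 34.25
eef_pos: [0.5486, -0.0191, 0.2212]
tcp_rot: [0.675, 0.738, 0.001, 0.001]
contact_force: [0.1, 0.2, 0.2]
opening: 0.915
finger_force: 0.0
```

```bash
python3 st.py
python3 - <<'E'
from h import *
import cv2
def edge(c,z,Pc,ang,L,W):
    # sheet outline contrast: subpixel gradient search along normals of predicted rectangle (offset scan)
    g=cv2.cvtColor(c["color"],cv2.COLOR_RGB2GRAY).astype(np.float32)
    a=np.array([np.cos(ang),np.sin(ang)]);b=np.array([-a[1],a[0]]);out=[]
    for n,t,h,l in((a,b,L,W),(-a,b,L,W),(b,a,W,L),(-b,a,W,L)):
        best=[]
        for o in np.arange(-.012,.0121,.0005):
            d=0
            for s in np.linspace(-.8,.8,40):
                v=[]
                for e in(-.0025,.0025):
                    q=Pc+n*(h+o+e)+t*l*s;u,w=proj(c,[*q,z]);v.append(cv2.getRectSubPix(g,(1,1),(float(u),float(w)))[0,0])
                d+=v[1]-v[0]
            best.append(d/40)
        best=np.array(best);i=np.abs(best).argmax();out.append((round((i*.5-12),1),round(float(best[i]),1)))
    return out
for n in("top","scene"):
    c=cams.read_camera(n)
    for z in(.1,.107): print(n,z,edge(c,z,np.array([.4592,-.3486]),np.radians(94.8),.08,.031))
    i=cv2.cvtColor(c["color"],cv2.COLOR_RGB2HSV);u,v=map(int,proj(c,[.459,-.349,.1]));print(i[v-3:v+4:3,u-3:u+4:3].tolist())
E
```

```text
34.25 [-0.22, -0.004, 1.877, 0.001, 1.266, -0.308] [548.6 -19.1 221.2] 78.1 F [0.1 0.2 0.2] [ 0.02 -0.02  0.  ] ff 0.0
z [ 0.003  0.    -1.   ] yaw 4.3 y [0.996 0.088 0.003] yaw 5.0
top 0.1 [(np.float64(0.5), -16.1), (np.float64(7.5), -34.3), (np.float64(-3.0), -13.0), (np.float64(1.0), -11.6)]
top 0.107 [(np.float64(2.5), -16.1), (np.float64(5.0), -34.3), (np.float64(-2.0), -13.1), (np.float64(-0.5), -11.4)]
[[[15, 233, 165], [15, 233, 165], [15, 236, 165]], [[15, 238, 165], [15, 235, 165], [15, 235, 165]], [[15, 235, 165], [15, 236, 165], [15, 232, 165]]]
scene 0.1 [(np.float64(12.0), -32.5), (np.float64(8.0), -49.1), (np.float64(-2.0), -10.2), (np.float64(0.0), -36.4)]
scene 0.107 [(np.float64(9.5), -32.5), (np.float64(9.5), -49.0), (np.float64(-5.0), -10.0), (np.float64(3.0), -36.9)]
[[[12, 171, 212], [12, 170, 213], [12, 172, 214]], [[12, 170, 213], [12, 170, 214], [12, 171, 213]], [[12, 170, 213], [12, 171, 213], [12, 170, 214]]]
```

The opening is covered and the outline lies within 2 mm of the seated position. The arm is clear, so I'm handing in.

```bash
python3 -c "
from plant import order
print(order.sign_off())"
```

```text
the job is handed in; nothing more can be done
None
```

I slid the cover plate out, turned it over, laid it on the shelf, picked it up again and set it step down in the test box opening. I handed the job in at about 34 s of robot time. The final seating was checked by contact height and edge positions in the camera images rather than by eye.

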